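# Raise the folding lamp to 45 degrees beside the foggy patio door

### The arm

A 7-joint arm with a two-finger parallel gripper is mounted at the origin on the work surface. World frame = base frame: x ahead of the robot, y to its left, z up, the work surface at z = 0. Lengths are in m, angles in rad, forces in N, time in s.
With the tool pointing down it reaches from about 0.4 to 0.85 m from the base axis. Payload 10.4 kg.
Tool frame: the origin (TCP) lies midway between the tips of the shut fingers; the grasp point (between the pads) lies 19 mm behind it; z points along the fingers, y is the direction in which the jaws open and shut (so a half turn about z gives the same grasp; the last joint's range is limited). The gripper opens to 85 mm and grips with 20 to 120 N. Pads are 22 mm wide; open, the fingers measure 114 mm over their backs; the gripper's body (76 mm by 85 mm) begins 54 mm behind the grasp point. The pads swing forward as they close: fully open they stand 13 mm farther back than shut.
Start: joints at [-1.153, 0.332, -0.065, 1.46, 0.022, 1.35, -0.088], TCP at [0.267, 0.565, 0.231] pointing down, gripper open.
Joint ranges: [-2.6, 2.6], [-0.5, 2.12], [-1.47, 1.34], [0.16, 2.42], [-1.27, 4.41], [0.06, 2.06], [-2.6, 2.6]. Speed limits (rad/s): [2.22, 2.22, 2.79, 2.79, 3.14, 3.14, 3.14].

### API

Orientations are given as a unit quaternion [x, y, z, w].
In Python, from workcell import manip, camera, camera_info, workorder, nets gives the robot as it stands.
- The arm moves only by the tool apply_moves, never from a script. Its argument "commands" is a list of rows, each a list of 5 numbers: the shift along the tool's x, y, z in m, then the turn about the tool's z in degrees, then the gripper command: -1 is fully open, 1 is shut, values between are in proportion. A call has 1 to 5 rows; each row shifts and turns the pose as measured when the row begins, along the tool's axes as they then stand; what a row does not reach is not made up. A row lasts 1/12 s, in which the tool goes at most 41.7 mm and 7.16 degrees, less where a joint would pass 70% of its speed; a pose out of reach is approached as far as the arm can. A call is refused whole if a number of a shift passes 0.0417 or a number of a turn 7.16, either way. A call with a gripper value outside its range is refused whole. The fingers move at their own pace and stop on an object; "squeeze" is the grip in N (left out, the last holds). Time passes only in rows, so rows that do not move let the fingers close. It gives the time, the measured TCP pose, the force and the opening at its end, in the units of the state.
- manip.get_obs(): the state, without advancing time (a new reading comes with each control period).
- camera(name): name is "scene" or "top" or "wrist"; returns (picture, depth): 420x560x3 uint8, red, green, blue; 420x560 float32, m along the optical axis (not along the pixel's ray), 0 where there is no reading.
- camera_info(name): a dict with "camera_matrix" (3x3 intrinsics, pixels), "xyz" and "rotation" of the camera in the world; the wrist camera has in their place "T_tool_cam" (4x4, takes a point from camera to tool coordinates, whose origin is the TCP and whose axes are the flange's). Camera axes: x right, y down, z forward; pixel columns grow to the right and rows downward; lengths in m; the calibration is good to about 2 mm. A picture is of the moment at which its call begins: read the wrist's pose just before it. camera_info takes no time and is no camera call.
- workorder.hand_in(): hands the job in, once; it reports no verdict.
Trained networks look in the newest picture that a camera, given by its name, has taken for a name from the list of things; names that differ only in an ending like _2 or _b are one class to them, and where a whole thing is asked for, a point or a joint stands for the part that bears it (a point fixed in the world has none). Each returns a list of dicts, best first, with "conf" (0 to 1); they miss things now and then, are a little off and sometimes report something else, mostly with a low value. They report only what shows in the picture. A call takes as long as a camera call.
- nets.look_for(camera, thing): "rect" ([left, top, width, height] in pixels, round what is visible of it).
- nets.place_of(camera, thing): "xy" ([column, row] in pixels: a listed point, or the origin of a listed thing).
The state is a dict: "clock": time; "joint_pos": joint angles; "joint_velocities": joint speeds; "tau": joint torques, N m; "position": TCP position; "ee_rot": TCP orientation; "ft_force": force on the tool from outside, world axes, zero at the start; "torque": the same for the moment, N m; "grip_width": opening from 0.0 (shut) to 1.0 (fully open).
Only numpy, scipy, OpenCV 4.12 (cv2) and the standard library are available. Lean on these libraries where they do the work, as an engineer would, in place of code of your own. Each camera call takes 0.05 s, during which the arm holds its last target. There are 200 camera calls.

### The job

The fog has made the table dim. Raise the arm of the folding lamp with the round head until it slopes up at 45 degrees from the table, then let go and see that it stays there by itself. Leave the other lamp, the one with the straight bar head, as it is.

Things in the scene. Friction and masses are not known exactly. Their poses are not given: they have to be found in the camera images.
- round_lamp: Base of the round-headed lamp: dark round foot 110 mm across, 20 mm high, fastened to the table, with a short aluminium post and fork. Origin at the centre of the foot's underside, z up. The hinge axis is level, parallel to this body's y axis, 80 mm straight above the origin. The arm (14 mm wide, 12 mm thick) reaches from the hinge towards this body's -x side.
- round_lamp_arm (a joint): Angle of the round lamp's arm above the horizontal, rad: 0 = arm level, 0.785 = sloping up at 45 degrees, stop at 1.5. It starts nearly folded (0.05 to 0.42). The hinge is stiff with friction: the arm stays where it is left, and about 4 to 7 N at the fin raises it.
- round_lamp_fin (a point): Grip point on the black fin that stands 45 mm up from the round head (disc 80 mm across, 14 mm thick, at the arm's end), square to its top face. Fin 12 mm thick along the hinge axis, 22 mm along the arm. Point 32 mm above the disc's top face, 13 mm below the fin's top; 175 mm along the arm from the hinge axis and 38 mm to the arm's upper side. Axes: y hinge, -x out along the arm, z up the fin.
- bar_lamp_fin (a point): The same point on the same fin of the second lamp, which is built alike but has a straight bar head (120 mm by 34 mm, lying across its arm, 14 mm thick). To be left as it is.

How it is judged:
By the outcome, as a careful person would: the job done as asked, in the order asked, and still so for the second after the job is handed in, with the robot touching nothing.
It also fails if it takes over 34 s, if anything falls off the work surface, if the arm or the gripper's body presses on something with over 40 N, if the wrist force passes 120 N, or if a joint passes its speed limit or range.

## Working session

There is one attempt and no reset: what is moved stays moved. The work goes in short steps, Python scripts to look and compute and a tool call to move; the robot and the scene stay as the last step left them, time stands still between calls to the robot, and variables do not carry over. Pictures are saved under pics/ and viewed, about 8 in all and at most 12, crops included, and the job is handed in when it is done.

Besides the shell and the picture viewer there is one more tool, called after ">>>" as name(argument=value, ...), one argument or row to a line, values as JSON. apply_moves: Moves the arm, as the interface text tells. Its arguments: {"type":"object","properties":{"commands":{"type":"array","items":{"type":"array","items":{"type":"number"}}},"squeeze":{"type":"number"}},"required":["commands"]}

```bash
mkdir -p pics; cat > h.py <<'E'
import numpy as np,cv2
from scipy.spatial.transform import Rotation as R
from workcell import manip,camera,camera_info,workorder,nets
def rot(ci):
    r=np.array(ci["rotation"]); return r if r.shape==(3,3) else R.from_quat(r).as_matrix()
def cloud(n,d,o=None):
    ci=camera_info(n);K=np.array(ci["camera_matrix"]);v,u=np.mgrid[:d.shape[0],:d.shape[1]]
    p=np.stack([(u-K[0,2])/K[0,0]*d,(v-K[1,2])/K[1,1]*d,d],-1)
    if n=="wrist":
        T=np.array(ci["T_tool_cam"]);p=p@T[:3,:3].T+T[:3,3];return p@R.from_quat(o["ee_rot"]).as_matrix().T+np.array(o["position"])
    return p@rot(ci).T+np.array(ci["xyz"])
E
python3 - <<'E'
from h import *
o=manip.get_obs();print(o)
ims=[]
for n in("scene","top"):
    im,d=camera(n);np.save(n+".npy",d);im=im.copy();P=cloud(n,d)
    print(n,camera_info(n))
    for t in("round_lamp","round_lamp_fin","bar_lamp_fin"):
        for r in nets.place_of(n,t)[:2]:
            u,v=map(int,np.round(r["xy"]));print(n,t,r,P[min(v,419),min(u,559)]);cv2.circle(im,(u,v),3,(255,0,0),1);cv2.putText(im,t[:1]+t[-3:],(u+4,v),0,.4,(255,0,0))
    cv2.imwrite(f"pics/{n}.png",im[:,:,::-1])
E
```

```text
{'clock': 0.0, 'joint_pos': array([-1.15261347,  0.33287351, -0.06469585,  1.46094927,  0.02161452,
        1.34991014, -0.08852116]), 'joint_velocities': array([ 2.12953025e-04, -8.54719708e-04, -3.90717425e-04, -2.03804271e-04,
        3.60066011e-04, -1.33382769e-05, -1.12779456e-06]), 'tau': array([-1.86927246e-04, -6.25446939e+01,  4.87670582e-02, -3.91613030e+01,
        1.61923125e-02,  9.98746022e-03,  1.07125641e-05]), 'position': array([0.26650362, 0.56490952, 0.23051111]), 'ee_rot': array([ 2.18611904e-01,  9.75811618e-01, -7.12605230e-04, -1.16924477e-04]), 'ft_force': array([ 0.22996347, -0.17555853,  0.61520022]), 'torque': array([ 0.01219819, -0.01005997,  0.00480634]), 'grip_width': 1.000778999696719}
scene {'camera_matrix': array([[425.26724291,   0.        , 276.93549097],
       [  0.        , 425.26724291, 209.81646116],
       [  0.        ,   0.        ,   1.        ]]), 'xyz': array([ 0.91119879, -0.48475649,  1.03802143]), 'rotation': array([ 0.9216355 ,  0.27978905, -0.08387612, -0.25548166])}
scene round_lamp {'xy': [247.9, 305.1], 'conf': 0.61} [ 0.65180522 -0.24808832  0.02359126]
scene round_lamp_fin {'xy': [186.8, 254.1], 'conf': 0.81} [ 0.50719453 -0.26381043  0.17371436]
scene bar_lamp_fin {'xy': [330.4, 104.2], 'conf': 0.65} [0.54593263 0.30153415 0.18504436]
top {'camera_matrix': array([[432.85463704,   0.        , 275.99619044],
       [  0.        , 432.85463704, 209.64864278],
       [  0.        ,   0.        ,   1.        ]]), 'xyz': array([ 0.48189871, -0.01871925,  0.95931775]), 'rotation': array([ 0.71560124, -0.6952067 ,  0.05737732, -0.03619868])}
top round_lamp {'xy': [359.1, 191.1], 'conf': 0.91} [ 0.64557135 -0.21685965  0.07045009]
top round_lamp_fin {'xy': [392.5, 260.6], 'conf': 0.58} [ 0.49911682 -0.25214327  0.18128596]
top bar_lamp_fin {'xy': [78.2, 226.7], 'conf': 0.92} [0.54328631 0.30762198 0.1884256 ]
```

View pics/scene.png

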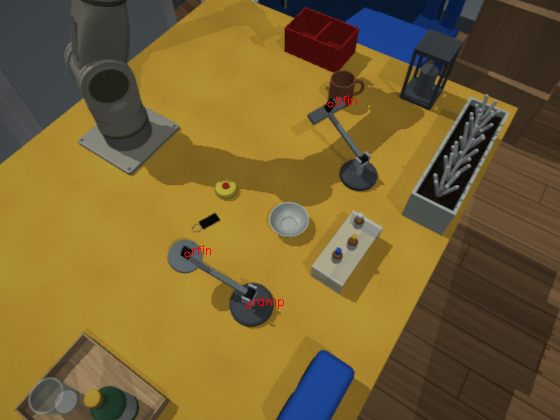

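View pics/top.png

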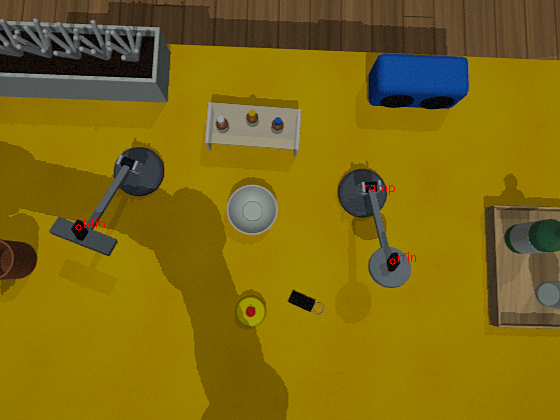

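The scene view shows the round lamp with its fin at about (187,254) and foot at (250,304). The bar lamp fin is at (330,104). The top view agrees, with the round fin at (392,261) and foot at (362,192). Next I'll measure the hinge, yaw and arm angle from the point clouds.

```bash
cat > fit.py <<'E'
from h import *
def fit(P):
    P=P.reshape(-1,3);P=P[np.isfinite(P).all(1)]
    F=P[(np.hypot(P[:,0]-.65,P[:,1]+.22)<.1)&(P[:,2]>.013)&(P[:,2]<.027)]
    c,r=cv2.minEnclosingCircle(F[:,:2].astype(np.float32));print("foot",len(F),c,r,np.median(F[:,2]))
    D=P[(np.hypot(P[:,0]-.5,P[:,1]+.255)<.07)&(P[:,2]>.06)]
    rng=np.random.default_rng(0);best=None
    for _ in range(400):
        a=D[rng.choice(len(D),3,False)];n=np.cross(a[1]-a[0],a[2]-a[0]);l=np.linalg.norm(n)
        if l<1e-5: continue
        n/=l;m=abs((D-a[0])@n)<.002
        if best is None or m.sum()>best.sum(): best=m
    Q=D[best];q=Q.mean(0);n=np.linalg.svd(Q-q,full_matrices=False)[2][2];n*=np.sign(n[2])
    c2,r2=cv2.minEnclosingCircle(Q[:,:2].astype(np.float32))
    print("disc",len(Q),"n",n,"tilt",np.arccos(n[2]),"az of arm (from n)",np.degrees(np.arctan2(-n[1],-n[0])),"ctr",c2,r2,"mean",q)
    T=D[D[:,2]>np.percentile(D[:,2],99)-.006];print("fin top",T.mean(0),T.max(0))
    print("az from base",np.degrees(np.arctan2(c2[1]-c[1],c2[0]-c[0])))
E
python3 - <<'E'
from fit import *
for n in("top","scene"):
    print(n);fit(cloud(n,np.load(n+".npy")))
o=manip.get_obs();print(R.from_quat(o["ee_rot"]).as_matrix().round(3))
E
```

```text
top
foot 1402 (0.654049277305603, -0.23596690595149994) 0.05488807335495949 0.019707377478070942
disc 1093 n [0.32012408 0.05150172 0.94597471] tilt 0.33020866468267907 az of arm (from n) -170.86054082956827 ctr (0.5116575956344604, -0.2554568648338318) 0.05815236270427704 mean [ 0.49579525 -0.25625997  0.14083149]
fin top [ 0.50350446 -0.25657895  0.18500685] [ 0.51536393 -0.25026309  0.19073113]
az from base -172.20603335225007
scene
foot 1184 (0.6516185402870178, -0.23848353326320648) 0.05518261343240738 0.020786588896856806
disc 673 n [0.31681803 0.02115037 0.94825049] tilt 0.3231164047019357 az of arm (from n) -176.1806726611169 ctr (0.5108340382575989, -0.25568103790283203) 0.0592876635491848 mean [ 0.49816522 -0.26224888  0.14043   ]
fin top [ 0.50285463 -0.25948538  0.18607011] [ 0.51374118 -0.25216521  0.19029401]
az from base -173.03554865859005
[[-0.904  0.427 -0.   ]
 [ 0.427  0.904 -0.   ]
 [-0.    -0.    -1.   ]]
```

>>> apply_moves(
  commands=[
    [0,0,-0.025,-6.66,-1],
    [0,0,-0.025,-6.66,-1],
    [0,0,-0.025,-6.66,-1],
    [0,0,-0.025,-6.66,-1],
    [0,0,-0.025,-6.66,-1],
  ],
)

```text
clock: 0.82
position: [0.2656, 0.5628, 0.3537]
ee_rot: [-0.08, 0.997, -0.006, -0.003]
ft_force: [-0.3, 1.2, 0.2]
grip_width: 1.003
```

>>> apply_moves(
  commands=[
    [-0.017,-0.034,0,0,-1],
    [-0.017,-0.034,0,0,-1],
    [-0.017,-0.034,0,0,-1],
    [-0.017,-0.034,0,0,-1],
    [-0.017,-0.034,0,0,-1],
  ],
)

```text
clock: 1.23
position: [0.3748, 0.4137, 0.3603]
ee_rot: [-0.094, 0.996, 0.0, -0.002]
ft_force: [0.7, 0.5, 0.9]
grip_width: 1.0
```

>>> apply_moves(
  commands=[
    [-0.017,-0.034,0,0,-1],
    [-0.017,-0.034,0,0,-1],
    [-0.017,-0.034,0,0,-1],
    [-0.017,-0.034,0,0,-1],
    [0,-0.038,0,0,-1],
  ],
)

```text
clock: 1.65
position: [0.4792, 0.2469, 0.3602]
ee_rot: [-0.094, 0.996, 0.001, -0.001]
ft_force: [0.9, 0.8, 0.4]
grip_width: 1.002
```

>>> apply_moves(
  commands=[
    [0.002,-0.039,0,1.3,-1],
    [0.002,-0.039,0,1.3,-1],
    [0.004,-0.039,0,0,-1],
    [0.004,-0.039,0,0,-1],
    [0.004,-0.039,0,0,-1],
  ],
)

```text
clock: 2.07
position: [0.4941, 0.0419, 0.3596]
ee_rot: [-0.07, 0.998, 0.001, -0.001]
ft_force: [0.7, 0.4, -1.1]
grip_width: 0.998
```

>>> apply_moves(
  commands=[
    [0.004,-0.039,0,0,-1],
    [0.004,-0.039,0,0,-1],
    [0.004,-0.039,0,0,-1],
    [0.004,-0.039,0,0,-1],
    [0.004,-0.039,0,0,-1],
  ],
)

```text
clock: 2.48
position: [0.4991, -0.1643, 0.3607]
ee_rot: [-0.07, 0.998, 0.002, 0.001]
ft_force: [0.5, 0.8, -0.2]
grip_width: 1.0
```

>>> apply_moves(
  commands=[
    [0.004,-0.035,0,0,-1],
    [0,-0.035,0,0,-1],
    [0,0,0,0,-1],
  ],
)

```text
clock: 2.73
position: [0.5017, -0.2463, 0.3613]
ee_rot: [-0.065, 0.998, -0.0, 0.002]
ft_force: [-0.5, -0.6, 0.5]
grip_width: 1.0
```

```bash
python3 - <<'E'
from fit import *
o=manip.get_obs();print(o["position"],R.from_quat(o["ee_rot"]).as_matrix().round(3),o["joint_pos"].round(2))
im,d=camera("wrist");cv2.imwrite("pics/w1.png",im[:,:,::-1]);P=cloud("wrist",d,o)
for r in nets.place_of("wrist","round_lamp_fin")[:2]:
    u,v=map(int,np.round(r["xy"]));print(r,P[v,u])
fit(P)
E
```

```text
[ 0.50169604 -0.24626202  0.36133228] [[-0.992 -0.129  0.003]
 [-0.129  0.992 -0.   ]
 [-0.003 -0.001 -1.   ]] [-0.13  0.15  0.58  1.44 -0.08  1.57  2.15]
{'xy': [270.1, 184.4], 'conf': 0.74} [ 0.49903216 -0.25927791  0.18872858]
foot 2016 (0.6545531749725342, -0.23760974407196045) 0.05482272058725357 0.020855866470946338
disc 17228 n [0.9916534  0.12463213 0.03302062] tilt 1.537769699609521 az of arm (from n) -172.83656064782693 ctr (0.4927651286125183, -0.2537485957145691) 0.06765279918909073 mean [ 0.49289821 -0.25978049  0.43079901]
fin top [ 0.48415891 -0.2481168   0.45617146] [ 0.49871768 -0.18735236  0.46067989]
az from base -174.30341610849496
```

```bash
sed -i 's/(P\[:,2\]>.06)\]/(P[:,2]>.06)\&(P[:,2]<.24)]/' fit.py; python3 - <<'E'
from fit import *
o=manip.get_obs();im,d=camera("wrist");P=cloud("wrist",d,o);fit(P)
T=P.reshape(-1,3);T=T[(T[:,2]>.172)&(T[:,2]<.2)&(np.hypot(T[:,0]-.5,T[:,1]+.255)<.06)];print(len(T),cv2.minAreaRect(T[:,:2].astype(np.float32)*1000),T.mean(0))
E
```

```text
foot 2020 (0.6545609831809998, -0.2376822680234909) 0.055010680109262466 0.020796723940531975
disc 3051 n [0.31687293 0.04474659 0.94741189] tilt 0.3257471516775005 az of arm (from n) -171.96223459856347 ctr (0.5122224688529968, -0.2569020390510559) 0.05852586403489113 mean [ 0.49314281 -0.25926676  0.14251023]
fin top [ 0.50385369 -0.2579793   0.18558076] [ 0.51576522 -0.25125851  0.18984633]
az from base -172.30994262555012
297 ((503.0216064453125, -258.26904296875), (25.52298927307129, 12.033227920532227), 7.385979652404785) [ 0.50178496 -0.25816696  0.18371442]
```

View pics/w1.png

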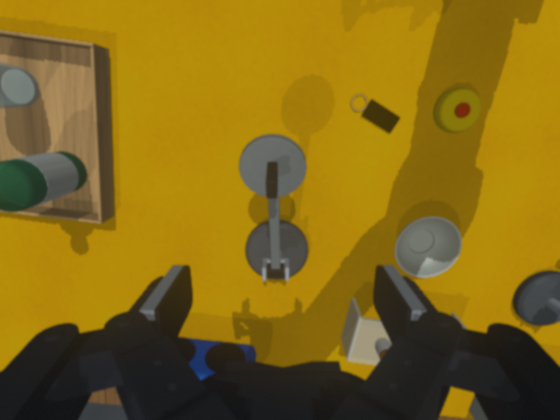

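>>> apply_moves(
  commands=[
    [0.002,-0.0115,0.02,0,-1],
    [0,0,0.035,0,-1],
    [0,0,0.035,0,-1],
    [0,0,0.035,0,-1],
    [0,0,0.03,0,-1],
  ],
)

```text
clock: 3.3
position: [0.5105, -0.2425, 0.2088]
ee_rot: [-0.075, 0.997, 0.001, 0.01]
ft_force: [0.1, 0.2, -0.6]
grip_width: 1.0
```

>>> apply_moves(
  commands=[
    [0,0,0.015,0,-1],
    [0,0,0,0,-1],
  ],
)

```text
clock: 3.47
position: [0.5091, -0.2364, 0.1869]
ee_rot: [-0.079, 0.997, 0.003, 0.006]
ft_force: [-0.5, -0.3, 0.6]
grip_width: 0.998
```

>>> apply_moves(
  commands=[
    [0.011,-0.02,0,1.0,-1],
    [0,0,0,0,-1],
  ],
)

```text
clock: 3.63
position: [0.5022, -0.254, 0.1868]
ee_rot: [-0.073, 0.997, 0.005, 0.006]
ft_force: [-0.9, -1.7, -0.6]
grip_width: 1.003
```

>>> apply_moves(
  commands=[
    [0.002,-0.004,0.012,0,-1],
    [0.001,-0.001,0.01,0,-1],
    [0,0,0.005,0,-1],
    [0,0,0,0,-1],
  ],
)

```text
clock: 3.97
position: [0.5028, -0.2566, 0.1604]
ee_rot: [-0.076, 0.997, 0.005, 0.008]
ft_force: [-0.5, 0.3, -0.1]
grip_width: 0.996
```

>>> apply_moves(
  commands=[
    [0.002,-0.0015,0.006,0,-1],
    [0,0,0,0,0.2],
    [0,0,0,0,0.6],
    [0,0,0,0,1],
    [0,0,0,0,1],
  ],
  squeeze=25,
)

```text
clock: 4.38
position: [0.5015, -0.2574, 0.1539]
ee_rot: [-0.076, 0.997, 0.005, 0.008]
ft_force: [-0.5, -0.6, 0.4]
grip_width: 0.455
```

>>> apply_moves(
  commands=[
    [0,0,0,0,1],
    [0,0,0,0,1],
  ],
)

```text
clock: 4.55
position: [0.5019, -0.2581, 0.1544]
ee_rot: [-0.076, 0.997, 0.004, 0.008]
ft_force: [5.5, -28.9, -3.4]
grip_width: 0.144
```

```bash
python3 - <<'E'
from h import *
o=manip.get_obs();print(o["position"],o["ft_force"],o["grip_width"],R.from_quat(o["ee_rot"]).as_matrix().round(3))
b=np.array([.654,-.237]);u=np.array([-.9895,-.1445])
for a in np.arange(.33,.82,.05): print(round(a,2),"r %.4f z %.4f"%(.175*np.cos(a)-.038*np.sin(a),.08+.175*np.sin(a)+.038*np.cos(a)))
E
```

```text
[ 0.50185451 -0.25805306  0.15441708] [  5.46412224 -28.8972695   -3.43638703] 0.14426919983173248 [[-0.988 -0.152  0.016]
 [-0.152  0.988  0.01 ]
 [-0.018  0.007 -1.   ]]
0.33 r 0.1532 z 0.1727
0.38 r 0.1484 z 0.1802
0.43 r 0.1432 z 0.1875
0.48 r 0.1377 z 0.1945
0.53 r 0.1318 z 0.2013
0.58 r 0.1256 z 0.2077
0.63 r 0.1190 z 0.2138
0.68 r 0.1122 z 0.2196
0.73 r 0.1051 z 0.2250
0.78 r 0.0977 z 0.2301
```

>>> apply_moves(
  commands=[
    [0,-0.001,0,0,1],
    [0,0,0,0,1],
  ],
)

```text
clock: 4.72
position: [0.502, -0.2588, 0.1545]
ee_rot: [-0.076, 0.997, 0.005, 0.008]
ft_force: [-0.5, 0.4, -2.1]
grip_width: 0.132
```

>>> apply_moves(
  commands=[
    [-0.005,0,-0.0075,0,1],
    [-0.005,0,-0.0073,0,1],
    [-0.0055,0,-0.007,0,1],
    [0,0,0,0,1],
  ],
)

```text
clock: 5.05
position: [0.5169, -0.2567, 0.1765]
ee_rot: [-0.076, 0.997, 0.004, 0.006]
ft_force: [-0.3, 0.3, 0.7]
grip_width: 0.135
```

>>> apply_moves(
  commands=[
    [-0.0058,0,-0.0068,0,1],
    [-0.0062,0,-0.0064,0,1],
    [-0.0066,0,-0.0061,0,1],
    [-0.0068,0,-0.0058,0,1],
    [0,0,0,0,1],
  ],
)

```text
clock: 5.47
position: [0.5435, -0.253, 0.2038]
ee_rot: [-0.075, 0.997, 0.004, 0.005]
ft_force: [2.0, 0.1, -2.6]
grip_width: 0.133
```

```bash
cat > meas.py <<'E'
from h import *
o=manip.get_obs();print(o["position"],o["ft_force"],o["grip_width"])
b=np.array([.654,-.2375]);u=np.array([-.9898,-.1426])
ta=[]
for n in("scene","top"):
    im,d=camera(n);cv2.imwrite(f"pics/{n}_{o['clock']:.1f}.png",cv2.resize(im[120:390,100:460] if n=="scene" else im[120:330,280:480],None,fx=2,fy=2)[:,:,::-1])
    P=cloud(n,d).reshape(-1,3);q=P[:,:2]-b;s=q@u;t=q@np.array([-u[1],u[0]]);h=P[:,2]-.08
    # arm top face: h*cos-s*sin... = .006 ; use strip |t|<5mm between hinge and disc
    rr=np.hypot(s,h);m=(abs(t)<.006)&(s>.02)&(rr>.045)&(rr<.125)&(h>0)&(h<s*1.6)
    S,H=s[m],h[m]
    best=max(np.arange(.1,1.3,.002),key=lambda a:(abs(H*np.cos(a)-S*np.sin(a)-.006)<.0015).sum())
    k=abs(H*np.cos(best)-S*np.sin(best)-.006)<.003
    print(n,m.sum(),"angle(offset .006)",best,"slope",np.arctan(np.polyfit(S[k],H[k],1)[0]) if k.sum()>5 else None,k.sum())
E
python3 meas.py
```

```text
[ 0.54354552 -0.25300238  0.20379097] [ 1.99179458  0.12426583 -2.63388615] 0.13349949972370698
scene 172 angle(offset .006) 0.6720000000000005 slope 0.6767768176589062 156
top 163 angle(offset .006) 0.6840000000000005 slope 0.6779125508801364 162
```

>>> apply_moves(
  commands=[
    [-0.0072,0,-0.0055,0,1],
    [-0.0075,0,-0.0052,0,1],
    [0,0,0,0,1],
  ],
)

```text
clock: 5.82
position: [0.5569, -0.2511, 0.2138]
ee_rot: [-0.075, 0.997, 0.005, 0.004]
ft_force: [3.1, -0.5, -1.5]
grip_width: 0.137
```

```bash
python3 meas.py
```

```text
[ 0.55688708 -0.25113618  0.21382696] [ 3.10179552 -0.46580165 -1.5011053 ] 0.13696870150625323
scene 165 angle(offset .006) 0.7600000000000006 slope 0.7702703867993493 149
top 122 angle(offset .006) 0.7740000000000006 slope 0.775429963700527 122
```

>>> apply_moves(
  commands=[
    [-0.0025,0,-0.0018,0,1],
    [0,0,0,0,1],
    [0,0,0,0,1],
  ],
)

```text
clock: 6.17
position: [0.5586, -0.2509, 0.215]
ee_rot: [-0.075, 0.997, 0.005, 0.004]
ft_force: [1.2, -2.2, -6.7]
grip_width: 0.134
```

```bash
python3 meas.py
```

```text
[ 0.55855737 -0.25089069  0.21497691] [ 1.18305507 -2.17224962 -6.66749493] 0.1344264641021345
scene 169 angle(offset .006) 0.7700000000000006 slope 0.769508769912747 159
top 115 angle(offset .006) 0.7840000000000006 slope 0.7834798897609437 115
```

>>> apply_moves(
  commands=[
    [0,0,0,0,0.5],
    [0,0,0,0,0],
    [0,0,0,0,-0.5],
    [0,0,0,0,-1],
    [0,0,0,0,-1],
  ],
)

```text
clock: 6.68
position: [0.5593, -0.2502, 0.2174]
ee_rot: [-0.075, 0.997, 0.006, 0.006]
ft_force: [0.8, -0.0, 0.3]
grip_width: 0.807
```

```bash
python3 meas.py
```

```text
[ 0.5592951  -0.25016317  0.2173958 ] [ 0.83189518 -0.00642492  0.25793314] 0.8074533636826681
scene 167 angle(offset .006) 0.7780000000000006 slope 0.7788360942237862 158
top 106 angle(offset .006) 0.7820000000000006 slope 0.7702731853950873 106
```

Released with the arm at about 0.78 rad. Now I'll withdraw straight up, watching for drift.

>>> apply_moves(
  commands=[
    [0,0,0,0,-1],
    [0,0,0,0,-1],
    [0,0,-0.01,0,-1],
    [0,0,-0.015,0,-1],
    [0,0,-0.02,0,-1],
  ],
)

```text
clock: 7.2
position: [0.557, -0.2497, 0.2607]
ee_rot: [-0.075, 0.997, 0.007, 0.003]
ft_force: [0.1, 0.5, -0.5]
grip_width: 1.002
```

>>> apply_moves(
  commands=[
    [0,0,-0.025,0,-1],
    [0,0,-0.03,0,-1],
    [0,0,-0.03,0,-1],
    [0,0,-0.02,0,-1],
    [0,0,0,0,-1],
  ],
)

```text
clock: 7.62
position: [0.5558, -0.2516, 0.3777]
ee_rot: [-0.075, 0.997, 0.006, 0.005]
ft_force: [0.7, -0.5, 0.1]
grip_width: 1.003
```

```bash
python3 meas.py; ls pics; cat >> meas.py <<'E'
im,d=camera("wrist");cv2.imwrite("pics/w2.png",im[:,:,::-1])
for n in("scene","top"):
    im,d=camera(n);cv2.imwrite(f"pics/{n}_end.png",im[:,:,::-1]);P=cloud(n,d)
    for t in("round_lamp_fin","bar_lamp_fin"):
        for r in nets.place_of(n,t)[:1]:
            u,v=map(int,np.round(r["xy"]));print(n,t,r,P[v,u])
E
python3 meas.py
```

```text
[ 0.55577907 -0.25160951  0.37767169] [ 0.69100801 -0.4680681   0.06291473] 1.0028423018442925
scene 164 angle(offset .006) 0.7760000000000006 slope 0.7804290110576784 158
top 145 angle(offset .006) 0.7840000000000006 slope 0.7835570135275911 145
scene.png
scene_5.5.png
scene_5.8.png
scene_6.2.png
scene_6.7.png
scene_7.6.png
top.png
top_5.5.png
top_5.8.png
top_6.2.png
top_6.7.png
top_7.6.png
w1.png
[ 0.55531941 -0.25126873  0.37392057] [ 0.2704507  0.6208623 -0.0523154] 1.0010491963592505
scene 167 angle(offset .006) 0.7760000000000006 slope 0.7780890576140467 154
top 144 angle(offset .006) 0.7820000000000006 slope 0.7753004781729708 144
scene round_lamp_fin {'xy': [202.9, 250.7], 'conf': 0.96} [ 0.56050602 -0.25640086  0.23781145]
scene bar_lamp_fin {'xy': [205.2, 250.1], 'conf': 0.63} [ 0.56359821 -0.25300459  0.24027011]
top round_lamp_fin {'xy': [398.0, 222.3], 'conf': 0.81} [ 0.54058454 -0.18179186  0.44163055]
top bar_lamp_fin {'xy': [80.4, 229.1], 'conf': 0.57} [0.54067854 0.30838834 0.1775674 ]
```

View pics/scene_end.png

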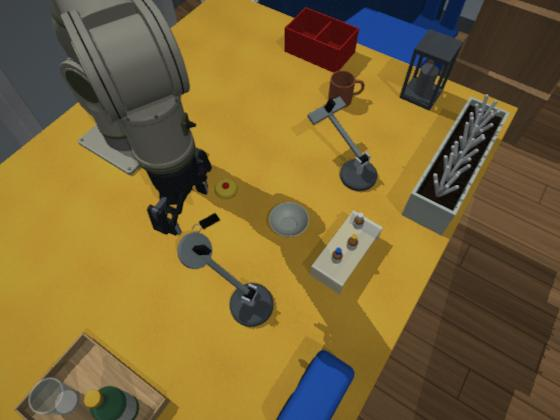

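>>> apply_moves(
  commands=[
    [0,0,0,0,-1],
    [0,0,0,0,-1],
    [0,0,0,0,-1],
    [0,0,0,0,-1],
    [0,0,0,0,-1],
  ],
)

```text
clock: 8.58
position: [0.5549, -0.2507, 0.3715]
ee_rot: [-0.075, 0.997, 0.007, 0.001]
ft_force: [0.6, -0.3, -0.9]
grip_width: 1.002
```

```bash
python3 meas.py|head -3
```

```text
[ 0.55492607 -0.25068985  0.3715218 ] [ 0.63216617 -0.31740772 -0.88693801] 1.0015557406763358
scene 167 angle(offset .006) 0.7740000000000006 slope 0.7771490827735759 159
top 148 angle(offset .006) 0.7820000000000006 slope 0.7805409777404297 148
```

The final scene picture shows the round lamp's arm raised, with its head at about (195,250) and the gripper clear above it. The bar lamp is unchanged, with its fin near (330,105). The angle is steady at about 0.78 rad, so I'm handing in.

```bash
python3 -c "
from workcell import workorder
print(workorder.hand_in())"
```

```text
the job is handed in; nothing more can be done
None
```

The round lamp's arm now slopes up at about 45 degrees and stays there by itself. I gripped its fin at 25 N, swung it up along the hinge arc from about 0.33 rad, let go and moved the gripper well above it.

- **Angle:** after release the scene camera read 0.774–0.780 rad and the top camera 0.770–0.784 rad, against a target of 0.785. The reading stayed steady for about 2 s after letting go.
- **Other lamp:** the bar lamp looks the same in the final picture. The top camera's fin reading moved 3 mm sideways and 11 mm in height. I put this down to the network marking a pixel about 2–3 px away, because the gripper never went near that lamp.
- **Checks that disagreed:** at the end the network placed the bar lamp's fin on the round lamp in the scene view. In the top view, where the robot blocks the round lamp, it marked the gripper as that lamp's fin. I ignored both.
- **Forces and time:** closing the grip off-centre briefly gave a side force of about 29 N at the wrist, which I relieved before lifting. The last clock reading, just before hand-in, was 8.6 s.

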